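# Press a loose end cap home with a quick clamp, then let the clamp off

### The arm

A 7-joint arm with a two-finger parallel gripper is mounted at the origin on a cart in front of the work surface, level with it; the furniture and walls round the work are solid. World frame = base frame: x ahead of the robot, y to its left, z up, the work surface at z = 0. Lengths are in m, angles in rad, forces in N, time in s.
With the tool pointing down it reaches from about 0.4 to 0.875 m from the base axis. Payload 4.4 kg.
Tool frame: the origin (TCP) lies midway between the tips of the shut fingers; the grasp point (between the pads) lies 19 mm behind it (bot.hold_point_z is the distance from the TCP to the grasp point, in m); z points along the fingers, y is the line along which they close (so a half turn about z gives the same grasp; the last joint's range is limited). The gripper opens to 85 mm and grips with 20 to 120 N. Pads are 22 mm wide; open, the fingers measure 114 mm over their backs; the gripper's body (76 mm by 85 mm) begins 54 mm behind the grasp point. The pads swing forward as they close: fully open they stand 13 mm farther back than shut.
Start: joints at [-1.181, 0.628, 0.038, 1.517, -0.027, 0.996, -0.02], TCP at [0.286, 0.584, 0.231] pointing down, gripper open.
Joint ranges: [-3.06, 3.06], [-0.37, 2.12], [-1.25, 1.32], [0.18, 2.47], [-1.1, 4.24], [0.23, 1.98], [-2.94, 2.94]. Speed limits (rad/s): [2.57, 2.57, 3.14, 3.14, 3.14, 3.14, 3.14].

### API

Orientations are given as a unit quaternion [w, x, y, z].
In Python, from bench import bot, vision, close_job gives the robot as it stands.
- The arm moves only by the tool play_rows, never from a script. Its argument "moves" is a list of rows, each a list of 5 numbers: the shift along the tool's x, y, z in mm, then the turn about the tool's z in rad, then the opening, from 0 (shut) to 1 (fully open). In form: [[tx, ty, tz, yaw, hand], ...]. A call has exactly 8 rows; each row shifts and turns the commanded pose from where the row before left it, along the tool's axes as they then stand; what a row does not reach is not made up. A row lasts 1/12 s, in which the tool goes at most 41.7 mm and 7.16 degrees, less where a joint would pass 70% of its speed; a pose out of reach is approached as far as the arm can. A call with a gripper value outside its range is refused whole. The fingers move at their own pace and stop on an object; "grip_force" is the grip in N (left out, the last holds). Time passes only in rows, so rows that do not move let the fingers close, or fill a call up. It gives the time, the measured TCP pose, the force, the opening and the grip force at its end, in the units of the state.
- bot.get_state(): the state, without advancing time (a new reading comes with each control period).
- vision.snapshot(name): name is "side" or "top"; returns a dict with "pixels" (420x560x3 uint8, blue, green, red), "mtx" (3x3 intrinsics, pixels), "R" (3x3) and "t" (3): a world point X has camera coordinates R X + t. Camera axes: x right, y down, z forward; pixel columns grow to the right and rows downward; lengths in m; the calibration is good to about 2 mm. A picture is of the moment at which its call begins. There is no depth.
- close_job(): hands the job in; it is judged then, once.
The state is a dict: "time": time; "q": joint angles; "qvel": joint speeds; "effort": joint torques, N m; "tool_pos": TCP position; "tcp_rot": TCP orientation; "wrist_force": force on the tool from outside, world axes, zero at the start; "ft_torque": the same for the moment, N m; "grip_width": opening from 0.0 (shut) to 1.0 (fully open); "finger_force": force on a finger pad.
Only numpy, scipy, OpenCV 4.12 (cv2) and the standard library are available. Lean on these libraries where they do the work, as an engineer would, in place of code of your own. Each camera call takes 0.05 s, during which the arm holds its last target. There are 200 camera calls.

### The job

The dowelled end cap of the small wooden serving board has worked loose. Squeeze the trigger of the quick clamp in which the board lies, as many times as it takes, until the jaw has pressed the cap fully home and bears firmly on it, but do not crush the wood by squeezing on against a tight joint. Then press the release tab, gently, and with it held down slide the jaw back so that it ends a good 2 cm clear of the cap; work only the clamp, leave the board in its place and the things around alone.

Things in the scene. Friction and masses are not known exactly. Their poses are not given: they have to be found in the camera images.
- clamp_base: Fixed plywood base, 160 x 415 x 9 mm, carrying a black quick clamp that lies on its side. Origin: worktop level, under the bar's centre line. y axis: along the steel bar (18 mm wide, at z = 20 to 27 mm) towards the fixed jaw; x axis: across the bar towards jaws and board; handle and trigger are on the -x side. All x, y, z below are in this frame. Base edge on the handle side: x = -18 mm.
- fixed_pad (a point): Middle of the fixed jaw's rubber pad face (30 x 20 mm), which looks to -y; x = 71, y = 165 mm, 21 mm above the worktop.
- head (a joint): Position q of the sliding clamp head along the bar, m, 0 (fully back) to 0.085 (towards the fixed jaw). Moving pad's face at y = q - 105 mm, handle's rear face and tab's centre at y = q - 167 mm. The head's block (x = -18 to 14 mm, 60 mm long, top at z = 42 mm) slides forward under 3 to 8 N; a ratchet of 4 mm pitch keeps it from going back until the tab is pressed.
- handle_rear (a point): Point on the rear (-y) face of the pistol handle where a finger should bear: x = -70 mm, 27 mm above the worktop. The handle is a bar 20 mm thick in y, 24 mm high (z = 15 to 39 mm), running out from the head to x = -108 mm, over the bare worktop; it moves with the head.
- trigger_front (a point): Point on the front (+y) face of the trigger, across from handle_rear (x = -70 mm, z = 27 mm): 54 mm in front of it with the trigger out, about 36 mm when fully squeezed. The trigger is a dark steel bar 10 mm thick, 18 mm high (z = 18 to 36 mm), pivot at x = -14 mm, free end at x = -94 mm.
- trigger (a joint): Angle of the trigger, rad, 0 (sprung out) to 0.32 (squeezed). Pinched against the handle at x = -70 mm it takes 4 N (out) to 7 N (in) plus half the jaw force. A full squeeze (18 mm of closing) drives the head about 9 mm forward, so the middle of the pinch stays put in space; let out, the head settles back on the last whole tooth, net gain mostly 8 mm a squeeze.
- pad: Rubber pad of the moving jaw, 30 mm wide, 20 mm high. Origin: middle of its face, which looks to +y; x = 71 mm, 21 mm above the worktop. It is springy: about 12 N per mm of further head travel once it bears on something solid. Firm is 20 to 30 N; above 40 N it dents the wood.
- tab: Release tab on the head's rear top: dark steel thumb plate, 30 (x) by 34 mm (y), with a lip across its rear (-y) end, 8 mm above the plate, front face 17 mm behind the centre. Origin: under the plate's centre, x = -2 mm, 47 mm above the worktop; plate top 4 mm higher. Held down, the head can be dragged back by it; let go, it springs up.
- tab_top (a point): Middle of the tab's upper face, 51 mm above the worktop when up. It sinks straight down 6 mm against a spring: 2 N at first, ratchet off from about 3.5 mm (6 N, a few N more to start while the jaw is loaded), fully down at about 8 N (hard stop; more than 30 N bends it). With the ratchet off the head slides back under about 3 N.
- board: Small wooden serving board, 110 (x) by 180 (y) by 20 mm, loose on the plywood base between the jaws. Origin: under its centre, 9 mm above the worktop; y towards the fixed jaw. At the start it lies a few mm short of the fixed jaw and slides up to it under 2 to 4 N.
- endcap (a joint): Gap between the end cap (110 x 28 x 20 mm, on three dowels in the board's -y end) and the board, m: 0 = fully home. Tight dowels: about 9 N moves the cap, and it stays where it is left.
- cap_face (a point): Middle of the end cap's outer (-y) face, on which the moving pad presses; 19 mm above the worktop.
- honey_jar: Honey jar, 63 mm wide, 94 mm high, standing at the front of the worktop (bystander). Origin: centre of its underside.
- spice_jar: Slim glass spice jar with a black lid, 45 mm wide, 105 mm high, in front of the sink (bystander). Origin: centre of its underside.
- masking_tape: Roll of masking tape lying flat, 98 mm wide, 25 mm high (bystander). Origin: centre of its underside.

How it is judged:
On the way, in this order (a step that is already met when the one before it is completed fails the run):
1. with the trigger squeezed, the jaw has pressed the end cap home (gap under 1.5 mm) and bears on it with more than 15 N (value of joint endcap below 0.0015 m and contact force between pad and board above 15 N and value of joint trigger above 0.03 rad), for 0.2 s.
2. the release tab is pressed (contact force between the fingers and tab above 3 N), for 0.1 s.
At the end, for the whole second after the job is handed in: The end cap is home (gap under 1.5 mm), the jaw is slid back more than 15 mm clear of the cap, the trigger is out, and the board lies flat and still in its place in the clamp (moved less than 20 mm) (value of joint endcap below 0.0015 m and y of cap_face in the frame of pad above 0.015 m and value of joint trigger below 0.03 rad and contact force between pad and board below 0.5 N and y of board in the frame of clamp_base above 0.06 m and z of board in the frame of clamp_base below 0.013 m and distance of board from where it was at the start of the episode below 0.02 m and angle between board's own z axis and vertical below 0.05 rad and linear speed of each of board, pad below 0.01 m/s); the robot touches nothing.
It fails at once if the jaw pad presses the end cap with more than 40 N (dents the wood) (contact force between pad and board above 40 N).
It fails at once if the release tab is pushed with more than 30 N (contact force between any of the fingers, the arm and tab above 30 N).
It fails at once if the robot pushes the board or its end cap itself (more than 2 N) (contact force between any of the fingers, the arm and board above 2 N).
It fails at once if the honey jar, the spice jar or the masking tape is shifted by more than 20 mm (distance of any of honey_jar, spice_jar, masking_tape from where it was at the start of the episode above 0.02 m).
It also fails if it takes over 64 s, if anything falls off the work surface, if the arm or the gripper's body presses on something with over 40 N, if the wrist force passes 120 N, or if a joint passes its speed limit or range.

## Working session

There is one attempt and no reset: what is moved stays moved. The work goes in short steps, Python scripts to look and compute and a tool call to move; the robot and the scene stay as the last step left them, time stands still between calls to the robot, and variables do not carry over. Pictures are saved under pics/ and viewed, at most 10 in all, crops included, and the job is handed in when it is done.

Besides the shell and the picture viewer there is one more tool, called after "Call:" as a command line: name --pt "numbers of a row" for each row, then --argument value for the rest. play_rows: Moves the arm, as the interface text tells. Its arguments: {"type":"object","properties":{"moves":{"type":"array","items":{"type":"array","items":{"type":"number"}}},"grip_force":{"type":"number"}},"required":["moves"]}

```bash
mkdir -p pics; ls; python3 - <<'E'
from bench import bot, vision
import cv2,numpy as np,pickle
d={}
for n in("side","top"):
    s=vision.snapshot(n); d[n]=s; cv2.imwrite(f"pics/{n}0.png",s["pixels"])
    print(n,s["mtx"].tolist(),np.round(s["R"],3).tolist(),np.round(s["t"],3), np.round(-s["R"].T@s["t"],3))
pickle.dump(d,open("s0.pkl","wb"))
print(bot.get_state(),bot.hold_point_z)
E
```

```text
pics
side [[382.191788209379, 0.0, 279.20953673716065], [0.0, 382.191788209379, 207.03531815705216], [0.0, 0.0, 1.0]] [[1.0, -0.008, 0.006], [0.002, -0.459, -0.888], [0.01, 0.888, -0.459]] [-0.5    0.017  1.206] [ 0.487 -1.067  0.572]
top [[502.171903037133, 0.0, 271.14257391342016], [0.0, 502.171903037133, 205.10760716895146], [0.0, 0.0, 1.0]] [[0.021, -1.0, 0.013], [-0.995, -0.022, -0.098], [0.099, -0.011, -0.995]] [-0.124  0.527  1.357] [ 0.393 -0.097  1.404]
{'time': 0.1, 'q': array([-1.18082588,  0.62924932,  0.03843211,  1.5182404 , -0.02700077,
        0.99633075, -0.01997798]), 'qvel': array([ 8.74025638e-04, -3.25983780e-03, -1.03720525e-05, -4.47778560e-04,
       -1.83122728e-03,  9.27493082e-04,  1.45287532e-03]), 'effort': array([ 2.28609686e-03, -5.64539516e+01,  1.23017907e+00, -1.93974924e+01,
        1.12262549e-02,  5.41305053e-03,  6.59407121e-06]), 'tool_pos': array([0.28582095, 0.58316768, 0.23049245]), 'tcp_rot': array([-1.89025708e-04,  2.25902032e-01,  9.74149650e-01, -8.34034718e-04]), 'wrist_force': array([0.31178113, 0.52300261, 0.62438679]), 'ft_torque': array([-0.0121416 ,  0.03906205, -0.02795792]), 'finger_force': 0.0, 'grip_width': 1.0012947891541208} 0.0187
```

View pics/top0.png

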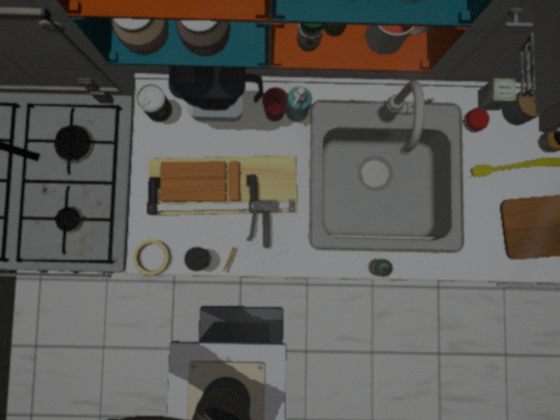

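View pics/side0.png

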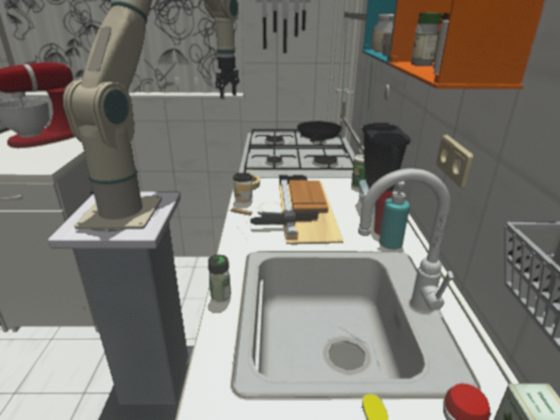

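The top view shows the plywood at columns 148–297, rows 155–215. The fixed jaw is on the left near (152,195), and the handle and trigger are near (266,228) and (252,225). The clamp axes therefore roughly match the world axes. The side view agrees, with the clamp around (300,210) and the tape and honey jar to its left.

```bash
cat > h.py <<'E'
import numpy as np,cv2
def ray(s,px,z):
    m=np.linalg.inv(s["mtx"]);c=-s["R"].T@s["t"];d=s["R"].T@m@np.array([px[0],px[1],1.])
    return c+d*(z-c[2])/d[2]
def proj(s,X):
    p=s["mtx"]@(s["R"]@np.asarray(X,float)+s["t"]);return p[:2]/p[2]
E
python3 - <<'E'
import pickle;from h import *
d=pickle.load(open("s0.pkl","rb"))
s=d["top"];im=s["pixels"];hsv=cv2.cvtColor(im,cv2.COLOR_BGR2HSV)
for p in[(285,170),(290,195),(200,180),(235,180)]:print(p,hsv[p[1],p[0]])
m=cv2.inRange(hsv,(16,60,90),(32,200,255));m[:140]=0;m[225:]=0;m[:,:140]=0;m[:,305:]=0
pts=cv2.findNonZero(m);r=cv2.minAreaRect(pts);print(r)
for b in cv2.boxPoints(r):print(b,ray(s,b,.009).round(4))
b=cv2.inRange(hsv,(5,110,50),(14,255,255));b[:140]=0;b[225:]=0;b[:,:140]=0;b[:,305:]=0
cs,_=cv2.findContours(b,cv2.RETR_EXTERNAL,cv2.CHAIN_APPROX_NONE)
for c in cs:
    if cv2.contourArea(c)>100:
        r=cv2.minAreaRect(c);print("wood",r)
        for q in cv2.boxPoints(r):print(ray(s,q,.029).round(4))
c=im[145:275,135:305];cv2.imwrite("pics/c0.png",cv2.resize(cv2.convertScaleAbs(c,alpha=1.5),None,fx=4.6,fy=4.6,interpolation=cv2.INTER_CUBIC))
E
```

```text
(285, 170) [ 22  89 135]
(290, 195) [ 27  78 134]
(200, 180) [ 15 161 106]
(235, 180) [ 15 152 114]
((222.60137939453125, 184.85260009765625), (55.928001403808594, 146.73866271972656), 88.49256896972656)
[148.5218  158.82837] [0.654  0.2344 0.009 ]
[295.2097  154.96817] [ 0.6749 -0.1776  0.009 ]
[296.68097 210.87683] [ 0.5167 -0.1843  0.009 ]
[149.99307 214.73703] [0.4968 0.2232 0.009 ]
wood ((234.0, 181.0), (36.0, 8.0), 90.0)
[0.6439 0.004  0.029 ]
[ 0.6444 -0.0181  0.029 ]
[ 0.5441 -0.0209  0.029 ]
[0.5436 0.0011 0.029 ]
wood ((192.5, 181.5), (37.0, 65.0), 90.0)
[0.6394 0.1974 0.029 ]
[0.6436 0.0179 0.029 ]
[0.5405 0.0147 0.029 ]
[0.5365 0.193  0.029 ]
```

View pics/c0.png

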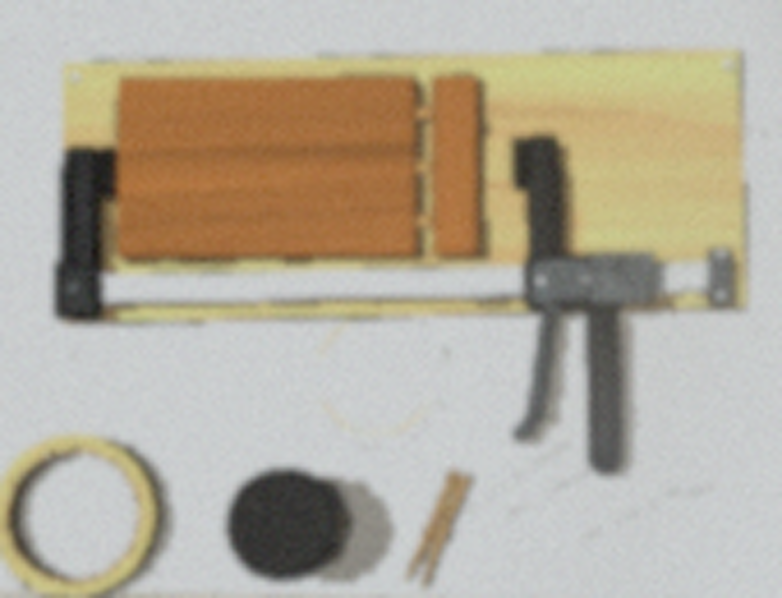

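The crop shows the handle at crop (605,390), the trigger end at (525,435), the moving pad at (518,165) and the cap's outer face at (480,165). Next I'll fit the frame with lines.

```bash
cat >> h.py <<'E'
def cross(v,lo,hi):  # subpixel of strongest gradient of profile v in lo..hi
    g=np.abs(np.gradient(cv2.GaussianBlur(v.reshape(1,-1).astype(np.float32),(5,1),1).ravel()))[lo:hi]
    k=int(g.argmax());k=min(max(k,1),len(g)-2);a,b,c=g[k-1:k+2];return lo+k+.5*(a-c)/(a-2*b+c+1e-9)
E
python3 - <<'E'
import pickle;from h import *
s=pickle.load(open("s0.pkl","rb"))["top"];im=s["pixels"].astype(np.float32);sat=im[...,2]-im[...,0]
# plywood far edge (x=142,z=9): columns 160..285
P=np.array([ray(s,(c,cross(sat[:,c],150,163)),.009) for c in range(155,290,3)])
k=np.polyfit(P[:,1],P[:,0],1);r=P[:,0]-np.polyval(k,P[:,1]);ok=abs(r)<.003;k=np.polyfit(P[ok,1],P[ok,0],1)
yaw=-np.arctan(k[0]);print("yaw",yaw,"rms",r[ok].std(),ok.sum())
# near edge x=-18
N=np.array([ray(s,(c,cross(sat[:,c],205,219)),.009) for c in list(range(160,245,3))+[275,278,281]])
kn=np.polyfit(N[:,1],N[:,0],1);rn=N[:,0]-np.polyval(kn,N[:,1]);o=abs(rn)<.003;kn=np.polyfit(N[o,1],N[o,0],1)
print("near yaw",-np.arctan(kn[0]),"width",np.cos(yaw)*(np.polyval(k,0)-np.polyval(kn,0)),o.sum())
ex=np.array([np.cos(yaw),np.sin(yaw)]);ey=np.array([-ex[1],ex[0]])
far=np.mean(P[ok,:2]@ex);near=np.mean(N[o,:2]@ex);x0=((far-.142)+(near+.018))/2
print("x0 from far/near",far-.142,near+.018)
g=im.mean(2)
def Y(rows,lo,hi,z,ch=sat):
    a=np.array([ray(s,(cross(ch[r],lo,hi),r),z)[:2]@ey for r in rows]);return np.median(a),a.std()
R=Y(range(160,195,2),290,303,.009);L=Y(range(162,175,2),142,154,.009);print("ply right,left",R,L,L[0]-R[0],(L[0]+R[0])/2)
# handle: rows for x about -70; edges at mid-height
for n,rows,lo,hi,z in[("handle rear",range(226,240),268,276,.035),("handle front",range(226,240),259,266,.035),("trig front",range(228,233),247,254,.034),
  ("pad",range(178,184),244,250,.03),("cap out",range(168,195),236,243,.029),("cap in",range(168,195),225,231,.029),("board -y",range(168,195),222,228,.029),("board +y",range(165,176),158,163,.029)]:
    print(n,Y(rows,lo,hi,z,g if n[0] in"htp" else sat))
print("x0",x0,ex,ey)
E
```

```text
yaw 0.046640980942436475 rms 0.00026224918839862633 45
near yaw 1.0937599008062555 width 0.40979912193007123 1
x0 from far/near 0.5233971333740225 0.5230300075461046
ply right,left (np.float64(-0.20899517454677358), np.float64(0.00033778474446507063)) (np.float64(0.2044105646794863), np.float64(0.0003768199427648943)) 0.4134057392262599 -0.0022923049336436435
handle rear (np.float64(-0.13430281967406607), np.float64(0.0003813475106732114))
handle front (np.float64(-0.11095313066052115), np.float64(0.00025885422313832784))
trig front (np.float64(-0.07680590818493079), np.float64(0.0008499619448803742))
pad (np.float64(-0.06951940249364519), np.float64(8.413789950243275e-05))
cap out (np.float64(-0.04659584133618116), np.float64(0.0004836270651267355))
cap in (np.float64(-0.021497989290621383), np.float64(0.002907522583476716))
board -y (np.float64(-0.009158736122672572), np.float64(0.0006438928313710558))
board +y (np.float64(0.16585482405316532), np.float64(0.00032577491120139003))
x0 0.5232135704600636 [0.99891251 0.04662407] [-0.04662407  0.99891251]<stdin>:9: RankWarning: Polyfit may be poorly conditioned
```

Call:
play_rows --pt "0 0 0 -0.1005 1" --pt "0 0 0 -0.1005 1" --pt "0 0 0 -0.1005 1" --pt "0 0 0 -0.1005 1" --pt "0 0 0 -0.1005 1" --pt "-38 -10 0 0 1" --pt "-38 -10 0 0 1" --pt "-38 -10 0 0 1" --grip_force 20

```text
time: 0.77
tool_pos: [0.4019, 0.5588, 0.231]
tcp_rot: [-0.0, -0.024, 1.0, -0.0]
wrist_force: [0.6, 0.8, 0.6]
grip_width: 0.999
finger_force: 0.0
```

Call:
play_rows --pt "-3 -35 0 0 1" --pt "-3 -35 0 0 1" --pt "-3 -35 0 0 1" --pt "-3 -35 0 0 1" --pt "-3 -35 0 0 1" --pt "-3 -35 0 0 1" --pt "-3 -35 0 0 1" --pt "-3 -35 0 0 1"

```text
time: 1.43
tool_pos: [0.4381, 0.2786, 0.2311]
tcp_rot: [-0.0, -0.023, 1.0, -0.0]
wrist_force: [1.3, -0.5, -0.2]
grip_width: 0.998
finger_force: 0.0
```

Call:
play_rows --pt "0 -35 0 0 1" --pt "0 -35 0 0 1" --pt "0 -35 0 0 1" --pt "0 -35 0 0 1" --pt "0 -35 0 0 1" --pt "0 -35 0 0 1" --pt "0 -35 0 0 1" --pt "0 0 0 0 1"

```text
time: 2.1
tool_pos: [0.4494, 0.0278, 0.2311]
tcp_rot: [-0.001, -0.018, 1.0, -0.002]
wrist_force: [1.1, -0.7, 0.0]
grip_width: 1.0
finger_force: 0.0
```

```bash
cat > st.py <<'E'
from bench import bot;import numpy as np
from scipy.spatial.transform import Rotation as Ro
s=bot.get_state();y=0.0466;ex=np.array([np.cos(y),np.sin(y)]);ey=np.array([-ex[1],ex[0]])
p=s["tool_pos"];R=Ro.from_quat(s["tcp_rot"],scalar_first=True).as_matrix();f=s["wrist_force"]
print("t %.2f u-x0 %.1f v %.1f z %.1f"%(s["time"],1e3*(p[:2]@ex-.5233),1e3*p[:2]@ey,1e3*p[2]),"yaw err",round(np.arctan2(R[1,1],R[0,1])-np.pi/2-y,4),"tilt",R[:,2].round(4),"F uvz",round(f[:2]@ex,1),round(f[:2]@ey,1),round(f[2],1),"grip",round(s["grip_width"]*85,1),round(s["finger_force"],1))
E
python3 st.py
```

```text
t 2.10 u-x0 -73.1 v 6.8 z 231.1 yaw err -0.0106 tilt [-0.0011 -0.0043 -1.    ] F uvz 1.0 -0.7 0.0 grip 85.0 0.0
```

Call:
play_rows --pt "-1 -20 5 0 1" --pt "-1 -20 10 0 1" --pt "-1 -20 10 0 1" --pt "0 -20 10 0 1" --pt "0 -20 10 0 1" --pt "0 -11 15 0 1" --pt "0 0 20 0 1" --pt "0 0 20 0 1"

```text
time: 2.77
tool_pos: [0.4582, -0.076, 0.1306]
tcp_rot: [0.0, -0.022, 1.0, -0.0]
wrist_force: [0.1, 0.4, 0.3]
grip_width: 1.001
finger_force: 0.0
```

Call:
play_rows --pt "0 0 20 0 1" --pt "0 0 15 0 1" --pt "0 0 10 0 1" --pt "0 0 5 0 1" --pt "0 0 0 0 1" --pt "0 0 0 0 1" --pt "0 0 0 0 1" --pt "0 0 0 0 1"

```text
time: 3.43
tool_pos: [0.4586, -0.0751, 0.082]
tcp_rot: [0.001, -0.023, 1.0, -0.0]
wrist_force: [-0.0, -0.9, -0.0]
grip_width: 1.0
finger_force: 0.0
```

```bash
python3 st.py; python3 - <<'E'
from bench import vision;from h import *
s=vision.snapshot("top");c=s["pixels"][145:275,195:325];a=cv2.resize(cv2.convertScaleAbs(c,alpha=1.5),(400,400),interpolation=cv2.INTER_CUBIC)
s=vision.snapshot("side");c=s["pixels"][150:260,220:330];b=cv2.resize(cv2.convertScaleAbs(c,alpha=1.3),(400,400),interpolation=cv2.INTER_CUBIC)
cv2.imwrite("pics/c1.png",np.hstack([a,b]))
E
```

```text
t 3.43 u-x0 -68.7 v -96.4 z 82.0 yaw err 0.0 tilt [ 1.5e-03 -2.0e-04 -1.0e+00] F uvz -0.1 -0.9 -0.0 grip 85.0 0.0
```

View pics/c1.png

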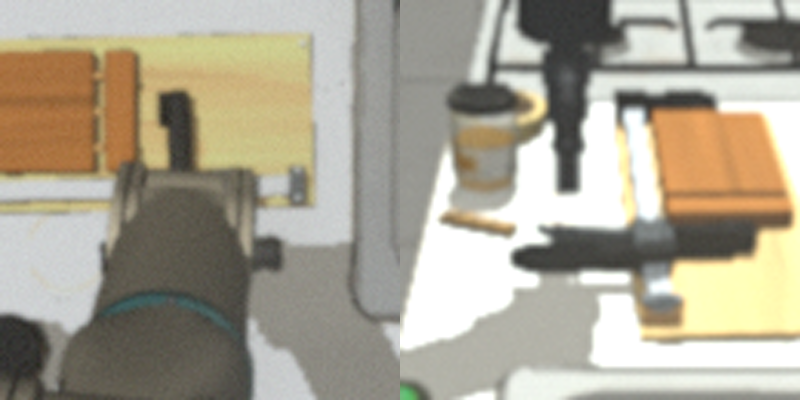

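The top view is mostly hidden by the arm. The side view shows the open gripper at right-half (568,180) above the handle and trigger, with nothing touching. The TCP is still 8 mm short in v, so I'll correct that and go down.

Call:
play_rows --pt "1 -8 5 0 1" --pt "0 0 15 0 1" --pt "0 0 15 0 1" --pt "0 0 15 0 1" --pt "0 0 15 0 1" --pt "0 0 8 0 1" --pt "0 0 4 0 1" --pt "0 0 0 0 1"

```text
time: 4.2
tool_pos: [0.4553, -0.0844, 0.0103]
tcp_rot: [-0.003, -0.023, 1.0, -0.0]
wrist_force: [-0.1, -0.4, -0.2]
grip_width: 1.0
finger_force: 0.0
```

```bash
python3 st.py
```

```text
t 4.20 u-x0 -72.4 v -105.5 z 10.3 yaw err -0.0003 tilt [-6.e-03 -9.e-04 -1.e+00] F uvz -0.1 -0.4 -0.2 grip 85.0 0.0
```

Call:
play_rows --pt "0 0 0 0 0.75" --pt "0 0 0 0 0.7" --pt "0 0 0 0 0.66" --pt "0 0 0 0 0.62" --pt "0 0 0 0 0.57" --pt "0 0 0 0 0.52" --pt "0 0 0 0 0.47" --pt "0 0 0 0 0.43"

```text
time: 4.87
tool_pos: [0.456, -0.0816, 0.0128]
tcp_rot: [-0.002, -0.025, 1.0, -0.0]
wrist_force: [-3.6, 5.8, 16.1]
grip_width: 0.436
finger_force: 14.1
```

```bash
python3 st.py
```

```text
t 4.87 u-x0 -71.6 v -102.8 z 12.8 yaw err 0.0035 tilt [-3.2e-03 -5.0e-04 -1.0e+00] F uvz -3.4 6.0 16.1 grip 37.1 14.1
```

Call:
play_rows --pt "0 0 0 0 0.42" --pt "0 0 0 0 0.42" --pt "0 0 0 0 0.42" --pt "0 0 0 0 0.42" --pt "0 0 0 0 0.42" --pt "0 0 0 0 0.42" --pt "0 0 0 0 0.42" --pt "0 0 0 0 0.42"

```text
time: 5.53
tool_pos: [0.456, -0.0816, 0.0128]
tcp_rot: [-0.002, -0.025, 1.0, -0.0]
wrist_force: [-3.4, 4.8, 15.8]
grip_width: 0.434
finger_force: 18.3
```

```bash
python3 st.py; python3 - <<'E'
from bench import vision;from h import *
s=vision.snapshot("top");c=s["pixels"][145:275,195:325];a=cv2.resize(cv2.convertScaleAbs(c,alpha=1.5),(400,400),interpolation=cv2.INTER_CUBIC)
s=vision.snapshot("side");c=s["pixels"][150:260,220:330];b=cv2.resize(cv2.convertScaleAbs(c,alpha=1.3),(400,400),interpolation=cv2.INTER_CUBIC)
cv2.imwrite("pics/c2.png",np.hstack([a,b]))
E
```

```text
t 5.53 u-x0 -71.6 v -102.8 z 12.8 yaw err 0.0036 tilt [-3.2e-03 -5.0e-04 -1.0e+00] F uvz -3.2 5.0 15.8 grip 36.9 18.3
```

View pics/c2.png

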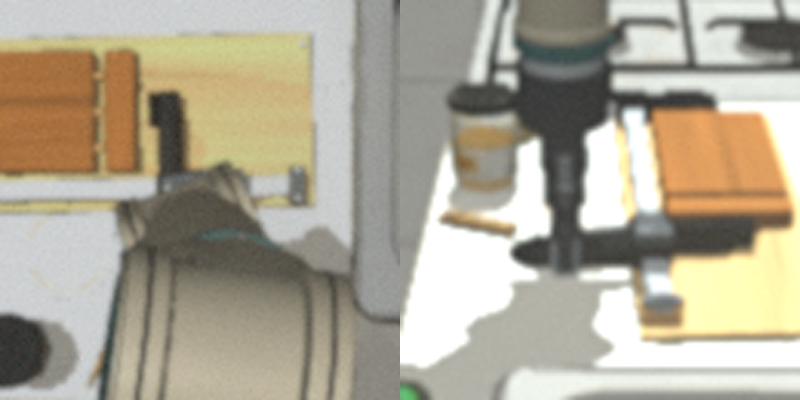

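The pinch works. The pad moved forward to about left-half (160,105), and the fingers hold the trigger and handle at right-half (565,240).

Call:
play_rows --pt "0 0 0 0 0.55" --pt "0 0 0 0 0.68" --pt "0 0 0 0 0.78" --pt "0 2 0 0 0.78" --pt "0 3 0 0 0.78" --pt "0 3 0 0 0.78" --pt "0 0 0 0 0.78" --pt "0 0 0 0 0.72"

```text
time: 6.3
tool_pos: [0.4551, -0.0757, 0.0113]
tcp_rot: [-0.003, -0.024, 1.0, -0.001]
wrist_force: [-0.8, 2.7, 3.1]
grip_width: 0.722
finger_force: 1.7
```

```bash
cat > look.py <<'E'
from bench import vision;from h import *
y=0.0466;ey=np.array([-np.sin(y),np.cos(y)])
s=vision.snapshot("top");im=s["pixels"].astype(np.float32);sat=im[...,2]-im[...,0];g=im.mean(2)
def Y(rows,lo,hi,z,ch):
    a=np.array([ray(s,(cross(ch[r],lo,hi),r),z)[:2]@ey for r in rows])*1e3;return round(float(np.median(a)),1),round(float(a.std()),1)
import sys
lo,hi=map(int,sys.argv[1:3])
# region between cap and pad: print profiles around row 181 for sanity
print("sat",sat[178:185,215:255].mean(0).round().astype(int).tolist())
print("pad",Y(range(178,184),lo,hi,.03,g),"cap out",Y(range(168,176),232,243,.029,sat),"board+y",Y(range(165,176),156,163,.029,sat))
E
python3 st.py; python3 look.py 240 249
```

```text
t 6.30 u-x0 -72.2 v -96.8 z 11.3 yaw err 0.0005 tilt [-0.0053 -0.0019 -1.    ] F uvz -0.7 2.7 3.1 grip 61.4 1.7
sat [68, 68, 67, 68, 68, 67, 67, 68, 67, 60, 49, 43, 47, 53, 61, 70, 73, 73, 73, 73, 72, 73, 69, 54, 37, 41, 49, 47, 37, 19, 6, 6, 5, 4, 5, 3, 4, 6, 15, 27]
pad (-62.1, 0.3) cap out (-47.3, 0.3) board+y (166.0, 0.3)
```

Call:
play_rows --pt "0 1.5 5 0 0.72" --pt "0 0 0 0 0.66" --pt "0 0 0 0 0.6" --pt "0 0 0 0 0.54" --pt "0 0 0 0 0.48" --pt "0 0 0 0 0.43" --pt "0 0 0 0 0.42" --pt "0 0 0 0 0.42"

```text
time: 7.02
tool_pos: [0.4549, -0.0736, 0.0073]
tcp_rot: [-0.002, -0.024, 1.0, -0.001]
wrist_force: [-3.8, 4.9, 14.0]
grip_width: 0.431
finger_force: 18.4
```

```bash
python3 st.py; python3 look.py 237 247
```

```text
t 7.02 u-x0 -72.4 v -94.7 z 7.3 yaw err 0.002 tilt [-0.0047 -0.0015 -1.    ] F uvz -3.5 5.0 14.0 grip 36.6 18.4
sat [68, 68, 68, 68, 68, 69, 68, 67, 67, 60, 48, 43, 47, 54, 61, 70, 73, 73, 73, 73, 73, 73, 68, 55, 31, 17, 11, 8, 5, 4, 3, 4, 3, 5, 6, 16, 27, 37, 45, 48]
pad (-48.4, 0.4) cap out (-47.4, 0.2) board+y (165.9, 0.4)
```

Call:
play_rows --pt "0 0 0 0 0.55" --pt "0 0 0 0 0.68" --pt "0 0 0 0 0.8" --pt "0 2 0 0 0.8" --pt "0 3 0 0 0.8" --pt "0 3 0 0 0.8" --pt "0 0 0 0 0.8" --pt "0 0 0 0 0.8"

```text
time: 7.73
tool_pos: [0.4549, -0.0666, 0.0063]
tcp_rot: [-0.003, -0.023, 1.0, -0.001]
wrist_force: [-0.2, -0.6, 0.6]
grip_width: 0.8
finger_force: 0.0
```

```bash
python3 st.py; python3 look.py 237 247
```

```text
t 7.73 u-x0 -72.0 v -87.8 z 6.3 yaw err 0.0003 tilt [-0.0051 -0.0025 -1.    ] F uvz -0.3 -0.6 0.6 grip 68.0 0.0
sat [68, 68, 67, 68, 68, 68, 68, 69, 65, 60, 48, 43, 47, 53, 61, 69, 72, 74, 73, 73, 74, 73, 68, 54, 34, 23, 12, 6, 5, 5, 4, 4, 5, 4, 7, 13, 25, 36, 45, 48]
pad (-51.0, 2.2) cap out (-47.3, 0.3) board+y (165.9, 0.3)
```

Call:
play_rows --pt "0 0 0 0 0.72" --pt "0 0 0 0 0.66" --pt "0 0 0 0 0.6" --pt "0 0 0 0 0.55" --pt "0 0 0 0 0.5" --pt "0 0 0 0 0.46" --pt "0 0 0 0 0.42" --pt "0 0 0 0 0.42"

```text
time: 8.45
tool_pos: [0.4547, -0.066, 0.0074]
tcp_rot: [-0.002, -0.024, 1.0, -0.001]
wrist_force: [-3.1, 2.4, 16.6]
grip_width: 0.433
finger_force: 18.5
```

```bash
python3 st.py; python3 look.py 235 245
```

```text
t 8.45 u-x0 -72.2 v -87.1 z 7.4 yaw err 0.0017 tilt [-0.0043 -0.0022 -1.    ] F uvz -3.0 2.6 16.6 grip 36.8 18.5
sat [68, 68, 68, 67, 67, 69, 68, 66, 63, 51, 39, 43, 51, 62, 69, 73, 74, 73, 73, 71, 73, 67, 49, 21, 7, 5, 6, 4, 3, 4, 6, 6, 12, 25, 37, 45, 49, 49, 50, 50]
pad (-44.7, 0.2) cap out (-44.0, 0.2) board+y (167.9, 0.4)
```

Call:
play_rows --pt "0 0 0 0 0.55" --pt "0 0 0 0 0.68" --pt "0 0 0 0 0.8" --pt "0 2 0 0 0.8" --pt "0 3 0 0 0.8" --pt "0 3 0 0 0.8" --pt "0 0 0 0 0.8" --pt "0 0 0 0 0.8"

```text
time: 9.17
tool_pos: [0.4544, -0.0586, 0.0063]
tcp_rot: [-0.003, -0.023, 1.0, -0.001]
wrist_force: [-0.2, -0.2, -0.3]
grip_width: 0.801
finger_force: 0.0
```

```bash
python3 st.py; python3 look.py 235 245;  python3 - <<'E'
from bench import vision;from h import *
s=vision.snapshot("top");c=s["pixels"][145:225,140:300];a=cv2.resize(cv2.convertScaleAbs(c,alpha=1.5),(800,400),interpolation=cv2.INTER_CUBIC)
cv2.imwrite("pics/c3.png",a)
E
```

```text
t 9.17 u-x0 -72.1 v -79.7 z 6.3 yaw err 0.0004 tilt [-0.0052 -0.0025 -1.    ] F uvz -0.2 -0.2 -0.3 grip 68.1 0.0
sat [68, 68, 68, 68, 67, 67, 67, 66, 63, 52, 39, 43, 51, 62, 69, 73, 74, 74, 72, 73, 72, 67, 49, 21, 6, 6, 4, 4, 4, 5, 4, 5, 11, 21, 34, 42, 48, 49, 49, 50]
pad (-44.9, 0.1) cap out (-44.1, 0.2) board+y (167.7, 0.4)
```

View pics/c3.png

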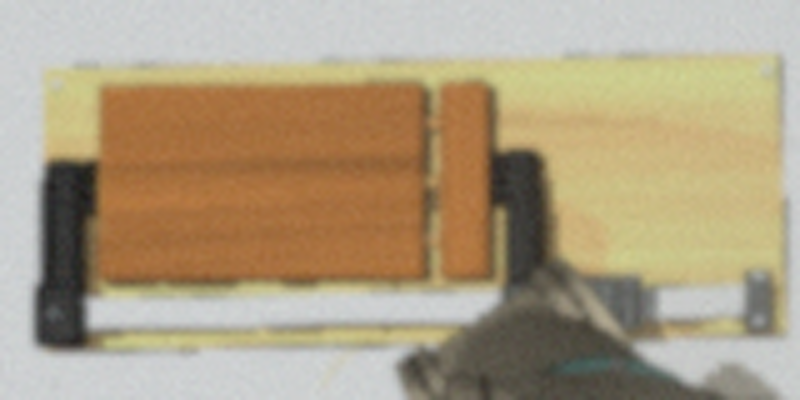

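The pad now touches the cap at crop (492,180). The board bears on the fixed jaw at crop (97,190), and a gap of about 5–8 mm remains at (433,180). I'll close slower now and watch the finger force.

Call:
play_rows --pt "0 0 0 0 0.74" --pt "0 0 0 0 0.68" --pt "0 0 0 0 0.64" --pt "0 0 0 0 0.61" --pt "0 0 0 0 0.59" --pt "0 0 0 0 0.57" --pt "0 0 0 0 0.56" --pt "0 0 0 0 0.55"

```text
time: 9.93
tool_pos: [0.4544, -0.0586, 0.0071]
tcp_rot: [-0.002, -0.023, 1.0, -0.001]
wrist_force: [-1.7, 0.7, 11.7]
grip_width: 0.551
finger_force: 10.2
```

```bash
python3 st.py; python3 look.py 232 243
```

```text
t 9.93 u-x0 -72.1 v -79.7 z 7.1 yaw err 0.0002 tilt [-0.0045 -0.0028 -1.    ] F uvz -1.7 0.8 11.7 grip 46.8 10.2
sat [68, 68, 69, 68, 69, 68, 69, 67, 63, 52, 39, 45, 59, 70, 72, 73, 73, 72, 73, 73, 69, 54, 25, 7, 5, 5, 3, 4, 5, 4, 5, 10, 23, 35, 44, 47, 48, 50, 50, 49]
pad (-42.6, 0.3) cap out (-41.8, 0.3) board+y (167.9, 0.4)
```

Call:
play_rows --pt "0 0 0 0 0.545" --pt "0 0 0 0 0.54" --pt "0 0 0 0 0.53" --pt "0 0 0 0 0.52" --pt "0 0 0 0 0.51" --pt "0 0 0 0 0.5" --pt "0 0 0 0 0.49" --pt "0 0 0 0 0.49"

```text
time: 10.65
tool_pos: [0.4543, -0.0585, 0.0075]
tcp_rot: [-0.002, -0.024, 1.0, -0.001]
wrist_force: [-3.0, 0.7, 17.9]
grip_width: 0.49
finger_force: 14.9
```

```bash
python3 st.py; python3 look.py 232 243
```

```text
t 10.65 u-x0 -72.2 v -79.6 z 7.5 yaw err 0.0017 tilt [-0.0043 -0.003  -1.    ] F uvz -2.9 0.9 17.9 grip 41.7 14.9
sat [67, 69, 68, 68, 68, 67, 67, 67, 64, 52, 43, 56, 68, 72, 74, 73, 72, 74, 73, 69, 55, 26, 8, 6, 5, 3, 3, 4, 4, 4, 10, 21, 31, 40, 45, 50, 50, 49, 49, 49]
pad (-40.0, 0.3) cap out (-39.3, 0.3) board+y (167.7, 0.4)
```

Call:
play_rows --pt "0 0 0 0 0.485" --pt "0 0 0 0 0.48" --pt "0 0 0 0 0.475" --pt "0 0 0 0 0.47" --pt "0 0 0 0 0.465" --pt "0 0 0 0 0.46" --pt "0 0 0 0 0.455" --pt "0 0 0 0 0.455"

```text
time: 11.37
tool_pos: [0.4543, -0.0584, 0.0078]
tcp_rot: [-0.002, -0.024, 1.0, -0.001]
wrist_force: [-4.3, 1.4, 21.6]
grip_width: 0.461
finger_force: 16.0
```

```bash
python3 st.py; python3 look.py 232 243
```

```text
t 11.37 u-x0 -72.2 v -79.5 z 7.8 yaw err 0.0019 tilt [-0.0041 -0.003  -1.    ] F uvz -4.2 1.6 21.6 grip 39.2 16.0
sat [68, 69, 68, 69, 68, 68, 68, 66, 62, 53, 50, 64, 72, 74, 74, 73, 73, 73, 71, 62, 41, 17, 7, 6, 4, 2, 4, 4, 4, 8, 16, 28, 39, 46, 49, 50, 50, 49, 49, 49]
pad (-38.8, 0.1) cap out (-37.5, 0.3) board+y (167.8, 0.2)
```

Call:
play_rows --pt "0 0 0 0 0.45" --pt "0 0 0 0 0.445" --pt "0 0 0 0 0.44" --pt "0 0 0 0 0.435" --pt "0 0 0 0 0.43" --pt "0 0 0 0 0.425" --pt "0 0 0 0 0.42" --pt "0 0 0 0 0.42"

```text
time: 12.08
tool_pos: [0.4543, -0.058, 0.0079]
tcp_rot: [-0.002, -0.024, 1.0, -0.001]
wrist_force: [-4.8, 2.1, 22.4]
grip_width: 0.432
finger_force: 17.7
```

```bash
python3 st.py; python3 look.py 232 243
```

```text
t 12.08 u-x0 -72.1 v -79.1 z 7.9 yaw err 0.0018 tilt [-0.0038 -0.0025 -1.    ] F uvz -4.7 2.3 22.4 grip 36.8 17.7
sat [68, 68, 67, 69, 67, 68, 68, 66, 64, 58, 59, 69, 73, 73, 73, 73, 73, 73, 68, 52, 24, 8, 5, 3, 4, 4, 4, 5, 5, 11, 24, 36, 45, 48, 50, 50, 49, 49, 49, 49]
pad (-36.9, 0.3) cap out (-36.0, 0.3) board+y (167.8, 0.3)
```

Call:
play_rows --pt "0 0 0 0 0.5" --pt "0 0 0 0 0.6" --pt "0 0 0 0 0.7" --pt "0 0 0 0 0.8" --pt "0 4 0 0 0.8" --pt "0 4 0 0 0.8" --pt "0 0 0 0 0.8" --pt "0 0 0 0 0.8"

```text
time: 12.8
tool_pos: [0.454, -0.0506, 0.0062]
tcp_rot: [-0.003, -0.024, 1.0, -0.001]
wrist_force: [-0.7, 0.1, 0.3]
grip_width: 0.796
finger_force: 0.0
```

```bash
python3 st.py; python3 look.py 232 243
```

```text
t 12.80 u-x0 -72.1 v -71.7 z 6.2 yaw err 0.0005 tilt [-0.0053 -0.0026 -1.    ] F uvz -0.7 0.2 0.3 grip 67.7 0.0
sat [69, 68, 67, 68, 68, 68, 68, 68, 66, 59, 60, 70, 72, 73, 73, 73, 72, 73, 67, 53, 24, 8, 6, 4, 4, 4, 3, 3, 6, 10, 21, 32, 41, 48, 50, 49, 50, 50, 49, 50]
pad (-37.1, 0.1) cap out (-35.9, 0.3) board+y (167.8, 0.3)
```

Call:
play_rows --pt "0 0 0 0 0.74" --pt "0 0 0 0 0.68" --pt "0 0 0 0 0.64" --pt "0 0 0 0 0.625" --pt "0 0 0 0 0.615" --pt "0 0 0 0 0.605" --pt "0 0 0 0 0.6" --pt "0 0 0 0 0.6"

```text
time: 13.52
tool_pos: [0.4542, -0.0505, 0.0069]
tcp_rot: [-0.002, -0.024, 1.0, -0.001]
wrist_force: [-2.3, 1.4, 9.2]
grip_width: 0.603
finger_force: 10.5
```

```bash
python3 st.py; python3 look.py 232 243
```

```text
t 13.52 u-x0 -71.9 v -71.6 z 6.9 yaw err 0.0008 tilt [-0.0044 -0.0024 -1.    ] F uvz -2.2 1.5 9.2 grip 51.3 10.5
sat [67, 68, 67, 68, 68, 68, 68, 66, 65, 58, 59, 68, 72, 73, 73, 73, 73, 72, 68, 52, 24, 8, 5, 5, 5, 4, 6, 5, 7, 12, 24, 37, 45, 49, 50, 50, 50, 49, 50, 49]
pad (-36.7, 0.2) cap out (-36.0, 0.1) board+y (167.6, 0.3)
```

Call:
play_rows --pt "0 0 0 0 0.595" --pt "0 0 0 0 0.59" --pt "0 0 0 0 0.585" --pt "0 0 0 0 0.58" --pt "0 0 0 0 0.575" --pt "0 0 0 0 0.57" --pt "0 0 0 0 0.565" --pt "0 0 0 0 0.565"

```text
time: 14.23
tool_pos: [0.4542, -0.0512, 0.0073]
tcp_rot: [-0.002, -0.023, 1.0, -0.002]
wrist_force: [-2.6, -0.9, 14.2]
grip_width: 0.568
finger_force: 14.4
```

```bash
python3 st.py; python3 look.py 232 243
```

```text
t 14.23 u-x0 -72.0 v -72.3 z 7.3 yaw err 0.0003 tilt [-0.0043 -0.0037 -1.    ] F uvz -2.6 -0.8 14.2 grip 48.2 14.4
sat [68, 68, 67, 68, 68, 67, 68, 68, 65, 59, 59, 69, 72, 74, 73, 73, 73, 73, 68, 51, 24, 7, 5, 4, 3, 4, 3, 4, 8, 16, 29, 38, 46, 49, 49, 49, 49, 49, 49, 50]
pad (-36.7, 0.4) cap out (-36.0, 0.3) board+y (167.8, 0.3)
```

The cap no longer moves while the force rises, so the joint is tight. I'll close a little more and hold.

Call:
play_rows --pt "0 0 0 0 0.562" --pt "0 0 0 0 0.558" --pt "0 0 0 0 0.555" --pt "0 0 0 0 0.552" --pt "0 0 0 0 0.55" --pt "0 0 0 0 0.55" --pt "0 0 0 0 0.55" --pt "0 0 0 0 0.55"

```text
time: 14.95
tool_pos: [0.4544, -0.0531, 0.007]
tcp_rot: [-0.002, -0.022, 1.0, -0.003]
wrist_force: [0.1, -5.0, 10.5]
grip_width: 0.55
finger_force: 5.7
```

```bash
python3 st.py; python3 look.py 232 243
```

```text
t 14.95 u-x0 -71.9 v -74.2 z 7.0 yaw err -0.0024 tilt [-0.0046 -0.0058 -1.    ] F uvz -0.2 -5.0 10.5 grip 46.8 5.7
sat [68, 67, 68, 68, 68, 67, 68, 68, 64, 59, 59, 68, 72, 72, 74, 73, 73, 73, 68, 52, 24, 7, 6, 5, 5, 4, 4, 6, 5, 10, 23, 36, 46, 48, 50, 49, 50, 49, 50, 49]
pad (-36.9, 0.2) cap out (-35.8, 0.3) board+y (167.7, 0.4)
```

Call:
play_rows --pt "0 0 0 0 0.6" --pt "0 0 0 0 0.7" --pt "0 0 0 0 0.8" --pt "0 0 0 0 0.8" --pt "0 0 0 0 0.8" --pt "0 0 0 0 0.8" --pt "0 0 0 0 0.8" --pt "0 0 0 0 0.8"

```text
time: 15.67
tool_pos: [0.4542, -0.0503, 0.0062]
tcp_rot: [-0.002, -0.023, 1.0, -0.001]
wrist_force: [0.9, 0.7, -0.4]
grip_width: 0.797
finger_force: 0.0
```

```bash
python3 st.py; python3 look.py 232 243
```

```text
t 15.67 u-x0 -71.9 v -71.4 z 6.2 yaw err 0.0004 tilt [-0.0048 -0.0018 -1.    ] F uvz 1.0 0.7 -0.4 grip 67.7 0.0
sat [69, 68, 68, 68, 68, 67, 68, 67, 63, 59, 59, 69, 72, 73, 73, 73, 73, 73, 68, 53, 23, 8, 6, 4, 4, 5, 4, 4, 6, 10, 21, 33, 43, 49, 50, 49, 49, 49, 50, 49]
pad (-36.9, 0.3) cap out (-36.0, 0.2) board+y (167.6, 0.3)
```

Call:
play_rows --pt "0 0 0 0 0.74" --pt "0 0 0 0 0.68" --pt "0 0 0 0 0.64" --pt "0 0 0 0 0.625" --pt "0 0 0 0 0.615" --pt "0 0 0 0 0.605" --pt "0 0 0 0 0.595" --pt "0 0 0 0 0.585"

```text
time: 16.38
tool_pos: [0.4543, -0.0507, 0.0071]
tcp_rot: [-0.002, -0.024, 1.0, -0.001]
wrist_force: [-1.7, -0.2, 10.7]
grip_width: 0.589
finger_force: 12.3
```

```bash
python3 st.py
```

```text
t 16.38 u-x0 -71.9 v -71.8 z 7.1 yaw err 0.0007 tilt [-0.0042 -0.003  -1.    ] F uvz -1.7 -0.1 10.7 grip 50.1 12.3
```

Call:
play_rows --pt "0 0 0 0 0.58" --pt "0 0 0 0 0.577" --pt "0 0 0 0 0.574" --pt "0 0 0 0 0.571" --pt "0 0 0 0 0.568" --pt "0 0 0 0 0.566" --pt "0 0 0 0 0.564" --pt "0 0 0 0 0.562"

```text
time: 17.05
tool_pos: [0.4543, -0.0513, 0.0073]
tcp_rot: [-0.002, -0.024, 1.0, -0.002]
wrist_force: [-1.6, -1.2, 13.6]
grip_width: 0.565
finger_force: 15.2
```

```bash
python3 st.py; python3 look.py 232 243
```

```text
t 17.05 u-x0 -71.9 v -72.4 z 7.3 yaw err 0.0005 tilt [-0.0042 -0.0039 -1.    ] F uvz -1.6 -1.1 13.6 grip 48.0 15.2
sat [69, 68, 68, 67, 67, 68, 67, 68, 64, 59, 59, 68, 73, 73, 72, 73, 74, 72, 69, 52, 23, 8, 5, 4, 3, 4, 4, 5, 8, 16, 28, 37, 45, 48, 50, 50, 49, 49, 49, 48]
pad (-36.7, 0.2) cap out (-35.9, 0.2) board+y (168.0, 0.3)
```

Call:
play_rows --pt "0 0 0 0 0.561" --pt "0 0 0 0 0.56" --pt "0 0 0 0 0.56" --pt "0 0 0 0 0.56" --pt "0 0 0 0 0.56" --pt "0 0 0 0 0.56" --pt "0 0 0 0 0.56" --pt "0 0 0 0 0.56"

```text
time: 17.77
tool_pos: [0.4543, -0.0513, 0.0074]
tcp_rot: [-0.002, -0.024, 1.0, -0.002]
wrist_force: [-2.4, -1.7, 14.9]
grip_width: 0.564
finger_force: 15.4
```

```bash
python3 st.py; python3 look.py 232 243
```

```text
t 17.77 u-x0 -71.9 v -72.4 z 7.4 yaw err 0.0006 tilt [-0.0042 -0.004  -1.    ] F uvz -2.5 -1.6 14.9 grip 48.0 15.4
sat [68, 68, 68, 69, 67, 68, 68, 67, 64, 58, 60, 68, 73, 72, 73, 73, 73, 73, 67, 52, 23, 7, 6, 4, 3, 5, 5, 3, 8, 16, 28, 38, 45, 49, 50, 50, 49, 49, 50, 49]
pad (-36.8, 0.2) cap out (-35.9, 0.3) board+y (167.5, 0.5)
```

Call:
play_rows --pt "0 0 0 0 0.56" --pt "0 0 0 0 0.56" --pt "0 0 0 0 0.558" --pt "0 0 0 0 0.558" --pt "0 0 0 0 0.558" --pt "0 0 0 0 0.558" --pt "0 0 0 0 0.558" --pt "0 0 0 0 0.558" --grip_force 23

```text
time: 18.48
tool_pos: [0.4542, -0.0514, 0.0074]
tcp_rot: [-0.002, -0.024, 1.0, -0.002]
wrist_force: [-1.8, -0.9, 15.1]
grip_width: 0.565
finger_force: 15.7
```

```bash
python3 st.py; python3 look.py 232 243
```

```text
t 18.48 u-x0 -71.9 v -72.5 z 7.4 yaw err 0.0007 tilt [-0.0042 -0.0041 -1.    ] F uvz -1.9 -0.8 15.1 grip 48.0 15.7
sat [68, 69, 68, 67, 67, 67, 68, 67, 64, 58, 59, 69, 72, 73, 73, 74, 73, 73, 69, 51, 23, 8, 5, 4, 4, 3, 5, 3, 9, 17, 29, 38, 46, 49, 49, 49, 48, 49, 49, 49]
pad (-36.6, 0.2) cap out (-36.0, 0.2) board+y (167.9, 0.2)
```

Held tight for over a second at about 15.5 N pinch, which means roughly 21 N at the jaw. Now I'll let the trigger out, rise, and go over the tab.

Call:
play_rows --pt "0 0 0 0 0.64" --pt "0 0 0 0 0.75" --pt "0 0 0 0 0.85" --pt "0 0 -5 0 0.85" --pt "0 0 -15 0 0.85" --pt "0 0 -20 0 0.85" --pt "0 0 -25 0 0.7" --pt "0 0 -20 0 0.4"

```text
time: 19.2
tool_pos: [0.4543, -0.0504, 0.0926]
tcp_rot: [-0.003, -0.023, 1.0, -0.001]
wrist_force: [0.8, 0.5, -0.6]
grip_width: 0.581
finger_force: 0.0
```

Call:
play_rows --pt "-8 -2 0 0 0.2" --pt "-12 -5 0 0 0" --pt "-14 -6 0 0 0" --pt "-14 -6 0 0 0" --pt "-12 -5 0 0 0" --pt "-8 -2 0 0 0" --pt "0 0 0 0 0" --pt "0 0 0 0 0"

```text
time: 19.87
tool_pos: [0.5233, -0.0728, 0.0905]
tcp_rot: [-0.003, -0.023, 1.0, -0.001]
wrist_force: [-0.8, -0.2, 0.5]
grip_width: 0.0
finger_force: 0.0
```

```bash
python3 st.py; python3 look.py 232 243
```

```text
t 19.87 u-x0 -3.9 v -97.1 z 90.5 yaw err 0.0001 tilt [-0.0059 -0.0016 -1.    ] F uvz -0.8 -0.2 0.5 grip 0.0 0.0
sat [69, 69, 70, 68, 70, 70, 69, 69, 66, 59, 51, 43, 28, 19, 17, 15, 15, 14, 14, 16, 16, 16, 16, 18, 19, 19, 19, 19, 18, 17, 17, 17, 15, 16, 16, 15, 16, 15, 15, 16]
pad (-46.1, 5.7) cap out (-36.6, 3.5) board+y (167.7, 0.1)
```

Call:
play_rows --pt "-2 0 5 0 0" --pt "0 0 10 0 0" --pt "0 0 7 0 0" --pt "0 0 3 0 0" --pt "0 0 1 0 0" --pt "0 0 0 0 0" --pt "0 0 0 0 0" --pt "0 0 0 0 0"

```text
time: 20.58
tool_pos: [0.526, -0.0728, 0.0652]
tcp_rot: [-0.002, -0.023, 1.0, -0.001]
wrist_force: [0.2, -0.2, 0.0]
grip_width: 0.004
finger_force: 0.0
```

```bash
python3 st.py; python3 - <<'E'
from bench import vision;from h import *
s=vision.snapshot("side");c=s["pixels"][165:255,240:360];b=cv2.resize(cv2.convertScaleAbs(c,alpha=1.3),(800,600),interpolation=cv2.INTER_CUBIC)
cv2.imwrite("pics/c4.png",b)
y=.0466;ex=np.array([np.cos(y),np.sin(y)]);ey=np.array([-ex[1],ex[0]])
for n,u,v,z in[("tabtop",-.002,-.0993,.051),("tab rear edge",-.002,-.1163,.059),("front",-.002,-.0823,.051),("tcp",-.004,-.097,.0645)]:
    p=proj(s,[*((u+.5233)*ex+v*ey),z]);print(n,((p-[240,165])*6.667).round())
E
```

```text
t 20.58 u-x0 -1.3 v -97.2 z 65.2 yaw err 0.0003 tilt [-0.0041 -0.0017 -1.    ] F uvz 0.2 -0.2 0.0 grip 0.3 0.0
tabtop [321. 296.]
tab rear edge [325. 298.]
front [319. 279.]
tcp [317. 267.]
```

View pics/c4.png

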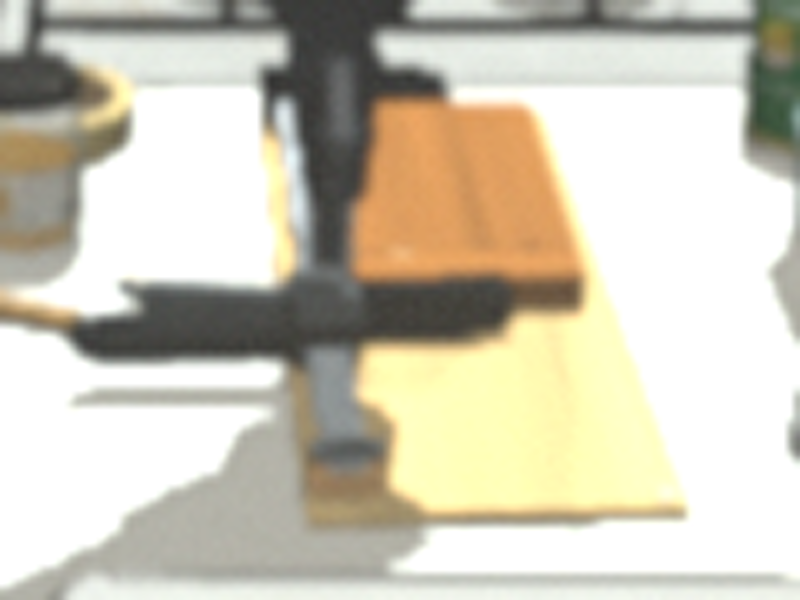

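The fingers stand over the tab at about (330,270), and the cap sits flush against the board. Lowering gently.

Call:
play_rows --pt "0 0 4 0 0" --pt "0 0 4 0 0" --pt "0 0 3 0 0" --pt "0 0 2 0 0" --pt "0 0 1 0 0" --pt "0 0 1 0 0" --pt "0 0 0 0 0" --pt "0 0 0 0 0"

```text
time: 21.3
tool_pos: [0.5254, -0.0729, 0.05]
tcp_rot: [-0.003, -0.023, 1.0, -0.001]
wrist_force: [-1.6, 0.5, 2.5]
grip_width: 0.002
finger_force: 1.1
```

```bash
python3 st.py
```

```text
t 21.30 u-x0 -1.8 v -97.3 z 50.0 yaw err 0.0003 tilt [-0.005  -0.0019 -1.    ] F uvz -1.6 0.6 2.5 grip 0.2 1.1
```

Call:
play_rows --pt "0 0 1 0 0" --pt "0 0 1 0 0" --pt "0 0 0 0 0" --pt "0 0 0 0 0" --pt "0 0 0 0 0" --pt "0 0 0 0 0" --pt "0 0 0 0 0" --pt "0 0 0 0 0"

```text
time: 21.97
tool_pos: [0.5255, -0.073, 0.048]
tcp_rot: [-0.002, -0.023, 1.0, -0.001]
wrist_force: [-3.7, -0.7, 5.5]
grip_width: -0.0
finger_force: 2.5
```

```bash
python3 st.py
```

```text
t 21.97 u-x0 -1.8 v -97.4 z 48.0 yaw err 0.0002 tilt [-0.0049 -0.002  -1.    ] F uvz -3.7 -0.6 5.5 grip -0.0 2.5
```

Call:
play_rows --pt "0 0 1 0 0" --pt "0 0 1 0 0" --pt "0 0 1 0 0" --pt "0 0 0 0 0" --pt "0 0 0 0 0" --pt "0 0 0 0 0" --pt "0 0 0 0 0" --pt "0 0 0 0 0"

```text
time: 22.63
tool_pos: [0.5255, -0.073, 0.0452]
tcp_rot: [-0.002, -0.023, 1.0, -0.001]
wrist_force: [-3.0, -0.3, 5.9]
grip_width: -0.003
finger_force: 3.6
```

```bash
python3 st.py
```

```text
t 22.63 u-x0 -1.8 v -97.4 z 45.2 yaw err 0.0002 tilt [-0.0048 -0.0021 -1.    ] F uvz -3.0 -0.2 5.9 grip -0.2 3.6
```

Call:
play_rows --pt "0 -1 0 0 0" --pt "0 -1 0 0 0" --pt "0 -1 0 0 0" --pt "0 -1 0 0 0" --pt "0 -1 0 0 0" --pt "0 -1 0 0 0" --pt "0 -1 0 0 0" --pt "0 -1 0 0 0"

```text
time: 23.3
tool_pos: [0.5257, -0.0794, 0.0451]
tcp_rot: [-0.002, -0.024, 1.0, -0.0]
wrist_force: [-3.8, 2.6, 7.3]
grip_width: -0.003
finger_force: 3.6
```

```bash
python3 st.py
```

```text
t 23.30 u-x0 -1.8 v -103.9 z 45.1 yaw err 0.0013 tilt [-4.9e-03 -1.0e-04 -1.0e+00] F uvz -3.6 2.7 7.3 grip -0.3 3.6
```

Call:
play_rows --pt "0 -2 0 0 0" --pt "0 -3 0 0 0" --pt "0 -3 0 0 0" --pt "0 -3 0 0 0" --pt "0 -3 0 0 0" --pt "0 -3 0 0 0" --pt "0 -3 0 0 0" --pt "0 -2 0 0 0"

```text
time: 23.97
tool_pos: [0.5268, -0.1017, 0.0451]
tcp_rot: [-0.002, -0.024, 1.0, -0.0]
wrist_force: [-3.5, 3.4, 6.7]
grip_width: 0.001
finger_force: 3.6
```

```bash
python3 st.py; python3 - <<'E'
from bench import vision;from h import *
s=vision.snapshot("side");c=s["pixels"][165:255,240:360];b=cv2.resize(cv2.convertScaleAbs(c,alpha=1.3),(400,300),interpolation=cv2.INTER_CUBIC)
s=vision.snapshot("top");c=s["pixels"][145:265,195:355];a=cv2.resize(cv2.convertScaleAbs(c,alpha=1.5),(400,300),interpolation=cv2.INTER_CUBIC)
cv2.imwrite("pics/c5.png",np.hstack([a,b]))
E
```

```text
t 23.97 u-x0 -1.8 v -126.1 z 45.1 yaw err 0.0009 tilt [-5.e-03 -3.e-04 -1.e+00] F uvz -3.3 3.6 6.7 grip 0.1 3.6
```

View pics/c5.png

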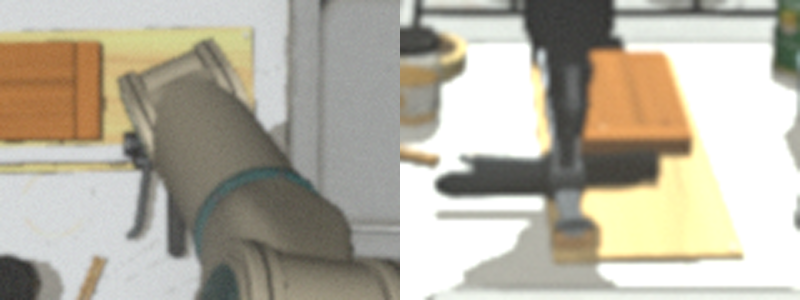

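The head has come back: the handle is at left-half (178,220), the jaw has left the cap, and the cap is home. I'll drag a few mm more, then lift off straight up.

Call:
play_rows --pt "0 -2 0 0 0" --pt "0 -1 0 0 0" --pt "0 0 0 0 0" --pt "0 0.5 0 0 0" --pt "0 0 -2 0 0" --pt "0 0 -3 0 0" --pt "0 0 -5 0 0" --pt "0 0 -10 0 0"

```text
time: 24.73
tool_pos: [0.5271, -0.1051, 0.0646]
tcp_rot: [-0.003, -0.024, 1.0, -0.0]
wrist_force: [-0.0, 0.1, -0.0]
grip_width: 0.004
finger_force: 0.0
```

Call:
play_rows --pt "0 0 -20 0 0" --pt "0 0 -25 0 0" --pt "0 0 -25 0 0" --pt "15 0 -20 0 0" --pt "30 0 -10 0 0" --pt "30 0 0 0 0" --pt "30 20 0 0 0" --pt "0 20 0 0 0"

```text
time: 25.4
tool_pos: [0.414, -0.072, 0.1655]
tcp_rot: [-0.006, -0.021, 1.0, -0.002]
wrist_force: [-0.7, 0.6, -0.1]
grip_width: -0.002
finger_force: 0.0
```

Call:
play_rows --pt "0 30 0 0 0" --pt "0 35 0 0 0" --pt "0 35 0 0 0" --pt "0 35 0 0 0" --pt "0 35 0 0 0" --pt "0 35 0 0 0" --pt "0 20 0 0 0" --pt "0 0 0 0 0"

```text
time: 26.07
tool_pos: [0.411, 0.1609, 0.1663]
tcp_rot: [-0.001, -0.027, 1.0, 0.002]
wrist_force: [0.3, -0.2, 0.8]
grip_width: -0.001
finger_force: 0.0
```

```bash
python3 st.py; python3 look.py 243 258; python3 - <<'E'
from bench import vision;from h import *
s=vision.snapshot("top");c=s["pixels"][145:275,135:305];cv2.imwrite("pics/c6.png",cv2.resize(cv2.convertScaleAbs(c,alpha=1.5),None,fx=4.6,fy=4.6,interpolation=cv2.INTER_CUBIC))
E
```

```text
t 26.07 u-x0 -105.2 v 141.6 z 166.3 yaw err 0.0079 tilt [-0.0011  0.0036 -1.    ] F uvz 0.3 -0.2 0.8 grip -0.1 0.0
sat [69, 70, 69, 70, 70, 69, 69, 68, 66, 60, 61, 70, 74, 76, 75, 74, 75, 74, 71, 54, 36, 40, 50, 54, 52, 54, 52, 52, 52, 51, 47, 34, 17, 7, 6, 5, 4, 4, 4, 4]
pad (-69.7, 0.2) cap out (-36.0, 0.2) board+y (167.5, 0.4)
```

View pics/c6.png

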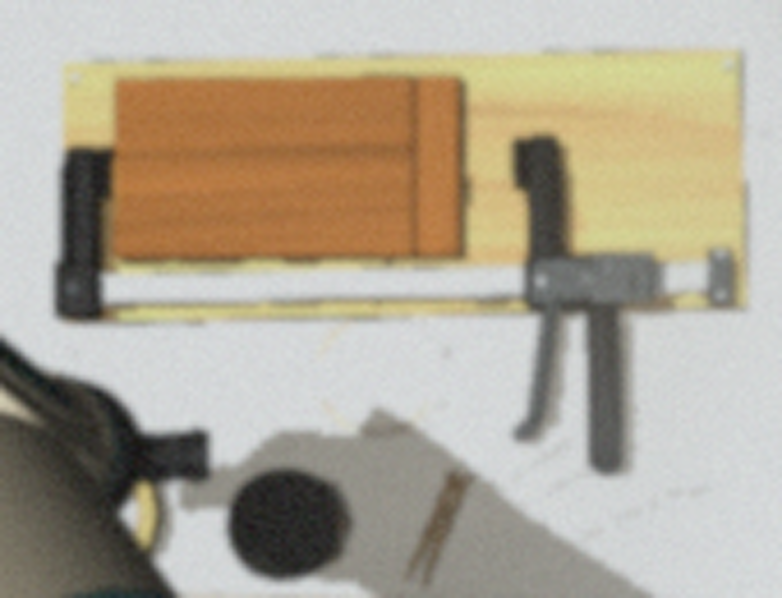

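The cap is flush with the board (seam at crop (415,165)). The pad at (515,165) is about 33 mm clear of it, the trigger is out, and the jars are unmoved. Handing in.

```bash
python3 -c "
from bench import close_job
print(close_job())"
```

```text
the job is handed in; nothing more can be done
None
```

I handed the job in; no verdict came back. The last picture shows the cap pressed home, the jaw about 33 mm clear of it, the trigger out and the board in its place; the jaw's force on the cap (about 21 N) is estimated from the finger force, not measured.

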